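# Find the high side of a faceting spindle's collar

### The arm

A 6-joint arm with a two-finger parallel gripper is mounted at the origin on the work surface. World frame = base frame: x ahead of the robot, y to its left, z up, the work surface at z = 0. Lengths are in m, angles in degrees, forces in N, time in s.
With the tool pointing down it reaches from about 0.325 to 0.775 m from the base axis. Payload 5.5 kg.
Tool frame: the origin (TCP) lies on the centre line of the jaws, within the pads' length; the fingertips stand 17 mm ahead of it and the grasp point (between the pads) lies 2 mm behind it (robot.tcp_to_tips is the distance from the TCP to the fingertips, in m); z points along the fingers, y is the line along which they close (so a half turn about z gives the same grasp; the last joint's range is limited). The gripper opens to 88 mm and grips with 3 to 60 N. Pads are 20 mm wide; open, the fingers measure 115 mm over their backs; the gripper's body (75 mm by 178 mm) begins 61 mm behind the grasp point.
Start: joints at [-75.155, 5.22, 70.514, -0, 104.267, -3.249], TCP at [0.186, -0.57, 0.24] pointing down, gripper open.
Joint ranges: [-164.24, 164.24], [-49.07, 125.15], [9.68, 141.18], [-86.29, 266.29], [3.28, 154.24], [-151.56, 151.56]. Speed limits (degrees/s): [147.25, 147.25, 172.46, 180, 180, 180].

### API

Orientations are given as [roll, pitch, yaw] about the fixed x, y, z axes, in that order (R = Rz(yaw) Ry(pitch) Rx(roll)).
In Python, from station import robot, claw, status, cams gives the robot as it stands. The module is installed in compiled form; this text tells all that it offers. Calls block until the motion is done:
- robot.move_ptp(position, orientation): joint-space move of the TCP to a pose.
- robot.move_l(position, rotation=None, vel=0.15): straight line of the TCP; rotation=None keeps the orientation; vel is the mean speed in m/s.
- robot.set_joints(angles): joint-space move.
- claw.gripper_open() and claw.clamp(force=None): open the fingers fully, or close them until they stop; force is the grip in N (None keeps the last).
- robot.hold(seconds).
- robot.ik(position, orientation): joint angles nearest the present ones, or None.
- status.observe(): the state.
- cams.capture(name): name is "side" or "top" or "wrist"; returns the picture (400x640x3 uint8, red, green, blue); there is no depth.
- cams.calibration(name): a dict with "mtx" (3x3 intrinsics, pixels), "world_from_camera" (4x4, takes a point from camera to world coordinates). Camera axes: x right, y down, z forward; pixel columns grow to the right and rows downward; lengths in m; the calibration is good to about 2 mm. A picture is of the moment at which its call begins: read the wrist's pose just before it. calibration takes no time and is no camera call; for the wrist camera it gives the pose at the moment of the call.
A pose or a line that the arm cannot do raises robot.Unreachable and nothing moves.
- robot.close_job(): hands the job in; it is judged then, once.
The state is a dict: "time_s": time; "joint_positions": joint angles; "joint_velocities": joint speeds; "effort": joint torques, N m; "position": TCP position; "tcp_rot": TCP orientation; "ft_force": force on the tool from outside, world axes, zero at the start; "wrist_torque": the same for the moment, N m; "width": finger opening in m; "grip_force": force on a finger pad.
Only numpy, scipy, OpenCV 4.12 (cv2) and the standard library are available. Lean on these libraries where they do the work, as an engineer would, in place of code of your own. Each camera call takes 0.05 s, during which the arm holds its last target. There are 200 camera calls.

### The job

Press the dial indicator's head gently down its column until the plunger bears on the brass collar and the needle stands in the green arc (6.5 to 9.5 mm). Then turn the spindle in its V-blocks by gently pushing its spokes, watching the needle, to find the highest side of the off-centre collar, and leave the spindle with that side under the plunger and your hand off. Keep the spindle lying in the V-blocks, never drive the plunger to the end of its travel, and leave the gem dish, stone box and jar alone.

Things in the scene. Friction and masses are not known exactly. Their poses are not given: they have to be found in the camera images.
- rig: Fixed steel plate 160 x 320 x 15 mm with two V-blocks and, at rig x = -58 mm, y = 45 mm, an 18 mm column (top at 220 mm). Origin: centre of the plate's underside, on the table. z up; y along the spindle; x level across the spindle, within about 0.3 rad of the world's x; the dial faces +x.
- head: Indicator head with a 76 mm dial and a flat round black press pad (28 mm) on top. Origin: centre of the pad's top, at rig x = 0, y = 45 mm, 245 to 253 mm above the table at first. Slides straight down by up to 42 mm when the pad is pushed: about 4 N, plus up to 3 N of plunger spring; stays where left. Never over 30 N.
- tip (a point): Lower end of the sprung plunger (6 mm ball), 120 mm straight below the centre of the press pad's top when the plunger is out. Once on the collar it is as high as the collar's top there.
- plunger (a joint): How far the plunger is pushed up into the head, m: 0 free, 0.018 end of travel (keep under 0.017). Spring 0.6 N + 150 N/m. The red needle shows it: 12 o'clock at 0, 18 degrees clockwise per mm seen from rig +x, a black mark each 2 mm, green arc 6.5 to 9.5 mm. Set so with the collar as it starts, it stays in touch all round.
- spindle: Loose steel spindle, 16 mm thick, 270 mm long, about 0.6 kg, axis 90 mm above the table. Origin: on the axis, mid spoke wheel, at rig x = 0, y = -105 mm. y axis: along it, from wheel to collar; x and z turn with it. Pushing the upper spokes along rig x turns it with a few N; friction holds it where left. A lifting or hard push throws it out of the V-blocks; never over 20 N.
- wheel (a point): Middle of the spoke wheel, on the axis (same frame as the spindle). Hub 30 mm across; six steel spokes 8 mm thick with red 14 mm balls centred 60 mm from the axis, in this frame's x-z plane at 20, 80, 140, 200, 260 and 320 degrees from its z axis towards its x axis. A spoke leaning more than about 35 degrees back towards an upright finger jams against it: push those nearer upright.
- collar_mid (a point): Point on the spindle axis in the middle of the brass collar, 150 mm from the wheel (frame as the spindle's). Collar 40 mm across, 18 mm long, fast on the spindle, 3.5 mm off centre in an unknown direction: its top is about 106 (low side up) to 113 mm (high side up) above the table. At first the high side is at least 45 degrees away from the top.
- gem_dish: Bystander: white dish of blue gems, 100 x 120 x 22 mm, origin under its centre.
- stone_box: Bystander: black stone box, 75 x 75 x 24 mm, origin under its centre.
- gem_jar: Bystander: white jar with blue cap, 47 mm across, 36 mm tall, origin under its centre.

How it is judged (in metres and radians):
On the way:
1. the head is lowered and the plunger bears on the collar, pushed in 6.5 to 9.5 mm (value of joint plunger between 0.0065 and 0.0095 m), for 0.3 s.
At the end, for the whole second after the job is handed in: The collar's high side is under the plunger: the plunger, pushed in 4 to 17 mm, has its tip within 0.5 mm of the greatest height (about 113 mm above the table), and spindle (lying in its V-blocks, axis within 2.5 mm of 90 mm) and head are at rest and released (height (world z) of tip above 0.1125 m and value of joint plunger between 0.004 and 0.017 m and height (world z) of spindle between 0.0875 and 0.0925 m and angular speed of spindle below 0.05 rad/s and linear speed of head below 0.005 m/s); the robot touches nothing.
It fails at once if the plunger was driven to the end of its travel (beyond 17 mm) (value of joint plunger above 0.017 m).
It fails at once if the indicator head was pressed with more than 30 N (contact force between any of the fingers, the arm and head above 30 N).
It fails at once if the spindle was pushed with more than 20 N (contact force between any of the fingers, the arm and spindle above 20 N).
It fails at once if the spindle was lifted out of its V-blocks (height (world z) of spindle above 0.098 m).
It fails at once if the gem dish, stone box or jar was moved by more than 20 mm (distance of any of gem_dish, stone_box, gem_jar from where it was at the start of the episode above 0.02 m).
It also fails if it takes over 72 s, if anything falls off the work surface, if the arm or the gripper's body presses on something with over 40 N, if the wrist force passes 120 N, or if a joint passes its speed limit or range.

## Working session

There is one attempt and no reset: what is moved stays moved. The work goes in short steps, each a Python script; the robot and the scene stay as the last script left them, time stands still between calls to the robot, and variables do not carry over. Pictures are saved under pics/ and viewed, at most 10 in all, crops included, and the job is handed in when it is done.

```bash
mkdir -p pics
python3 - <<'E'
from station import robot, claw, status, cams
import cv2,numpy as np
for n in ("side","top"):
    im=cams.capture(n); cv2.imwrite(f"pics/{n}0.png",im[:,:,::-1])
    c=cams.calibration(n); print(n,np.round(c["mtx"],1).tolist(),np.round(c["world_from_camera"],3).tolist())
o=status.observe();print(o["time_s"],o["position"],o["tcp_rot"],o["ft_force"])
E
```

```text
side [[382.7, 0.0, 321.1], [0.0, 382.7, 189.8], [0.0, 0.0, 1.0]] [[-0.869, -0.245, 0.431, 0.195], [-0.495, 0.442, -0.748, 0.64], [-0.007, -0.863, -0.505, 0.612], [0.0, 0.0, 0.0, 1.0]]
top [[414.9, 0.0, 324.0], [0.0, 414.9, 208.6], [0.0, 0.0, 1.0]] [[0.022, -0.982, 0.189, 0.335], [-1.0, -0.02, 0.011, -0.014], [-0.007, -0.189, -0.982, 1.394], [0.0, 0.0, 0.0, 1.0]]
0.1 [ 0.18630409 -0.57008965  0.23864559] [-1.79901745e+02 -4.47857298e-03  1.80954224e+01] [ 0.29945429  0.24476844 -0.89263749]
```

View pics/side0.png

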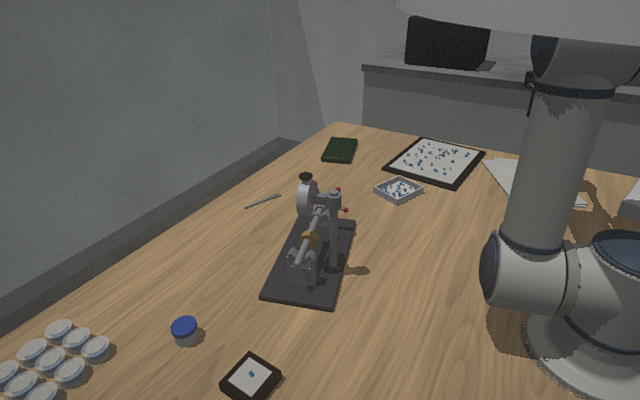

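View pics/top0.png

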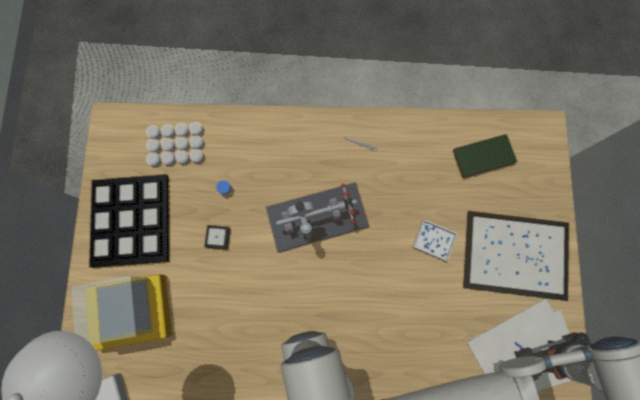

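The side view shows the rig in the middle: pad at about (306,176), wheel balls at about (338,189) and (346,210), jar at (185,328), box at (250,378). The top view shows the plate spanning (267..368, 184..250), with the wheel at about (350,208) on the right (world -y) and the column towards the robot.

```bash
cat > h.py <<'E'
from station import robot, claw, status, cams
import cv2,numpy as np
from scipy.spatial.transform import Rotation as R
def ray(n,uv,c=None):
    c=c or cams.calibration(n); T=c["world_from_camera"]
    d=T[:3,:3]@np.linalg.solve(c["mtx"],[uv[0],uv[1],1.]); return T[:3,3],d/np.linalg.norm(d)
def onz(n,uv,z,c=None):
    o,d=ray(n,uv,c); return o+d*(z-o[2])/d[2]
def tri(rs):
    A=sum(np.eye(3)-np.outer(d,d) for o,d in rs); b=sum((np.eye(3)-np.outer(d,d))@o for o,d in rs)
    p=np.linalg.solve(A,b); return p,[np.linalg.norm(np.cross(p-o,d)) for o,d in rs]
def proj(n,p,c=None):
    c=c or cams.calibration(n); q=np.linalg.inv(c["world_from_camera"])@np.r_[p,1]; q=c["mtx"]@q[:3]; return q[:2]/q[2]
def save(n,f):
    c=cams.calibration(n); im=cams.capture(n); cv2.imwrite("pics/"+f,im[:,:,::-1]); return im,c
def reds(im):
    h=cv2.cvtColor(im,cv2.COLOR_RGB2HSV); m=((h[...,0]<8)|(h[...,0]>172))&(h[...,1]>130)&(h[...,2]>50)
    k,l,s,ce=cv2.connectedComponentsWithStats(m.astype(np.uint8)); return [(np.round(ce[i],1).tolist(),int(s[i,4])) for i in range(1,k) if s[i,4]>4]
E
python3 - <<'E'
from h import *
im=cv2.imread("pics/top0.png")[:,:,::-1]
g=im.max(2); sat=im.max(2).astype(int)-im.min(2)
m=((g<110)&(sat<25)).astype(np.uint8); m[:,:255]=0;m[:,385:]=0;m[:170]=0;m[260:]=0
m=cv2.morphologyEx(m,cv2.MORPH_CLOSE,np.ones((7,7)))
cs,_=cv2.findContours(m,0,2); c=max(cs,key=cv2.contourArea)
P=np.array([onz("top",p[0],.015)[:2] for p in c],np.float32)
r=cv2.minAreaRect(P);print(r); print(cv2.boxPoints(r))
print(reds(im[170:260,255:385]),reds(cv2.imread("pics/side0.png")[:,:,::-1][150:280,250:380]))
c=cams.calibration("wrist");o=status.observe()
T=np.eye(4);T[:3,:3]=R.from_euler('xyz',o["tcp_rot"],degrees=True).as_matrix();T[:3,3]=o["position"]
print(np.round(np.linalg.inv(T)@c["world_from_camera"],3),c["mtx"])
for n,u in (("top",(299,206)),("side",(306,176))): print(onz(n,u,.249))
E
```

```text
((0.5731031894683838, 0.02455037832260132), (0.15938027203083038, 0.31659451127052307), 16.975269317626953)
[[ 0.45066878  0.15268451]
 [ 0.5431014  -0.15011624]
 [ 0.69553757 -0.10358375]
 [ 0.603105    0.19921699]]
[([87.7, 15.0], 7), ([92.0, 23.0], 9), ([97.5, 42.0], 12), ([97.8, 51.2], 8)] [([65.6, 32.4], 5), ([87.8, 38.3], 10), ([95.2, 59.4], 13)]
[[ 0.    -0.953 -0.304  0.084]
 [ 1.    -0.     0.001 -0.   ]
 [-0.001 -0.304  0.953 -0.144]
 [ 0.     0.     0.     1.   ]] [[357.91420152   0.         320.98799837]
 [  0.         357.91420152 189.55211559]
 [  0.           0.           1.        ]]
[0.56149531 0.06899764 0.249     ]
[0.55802643 0.06968171 0.249     ]
```

```bash
cat >> h.py <<'E'
A=np.radians(17.); X=np.array([np.cos(A),np.sin(A),0]); Y=np.array([-np.sin(A),np.cos(A),0]); Z=np.array([0,0,1.]); O=np.array([.573,.0245,0])
def rig(x,y,z): return O+x*X+y*Y+z*Z
def look(p,a,d):  # TCP pose with the wrist camera looking at p from rig +x; tool tilted a deg, distance d
    a=np.radians(a); z=-np.sin(a)*X-np.cos(a)*Z; x=np.cos(a)*X-np.sin(a)*Z; M=np.c_[x,np.cross(z,x),z]
    v=M@[-.304,0,.953]; return p-d*v-M@[.084,0,-.144], R.from_matrix(M).as_euler('xyz',degrees=True)
def st(): o=status.observe(); return round(o["time_s"],2),np.round(o["position"],4),np.round(o["ft_force"],1)
E
python3 - <<'E'
from h import *
p,e=tri([ray("top",(299,206)),ray("side",(306,176))]);print("pad",p,e,rig(0,.045,.249))
for a in (20,30,40,50,60):
  for d in (.24,.3,.36):
    q,r=look(rig(.012,.045,.185),a,d); s=robot.ik(q,r); print(a,d,np.round(q,3),None if s is None else np.round(s))
for yw in (17,-73,107): print(yw,robot.ik(rig(0,.045,.3),[180,0,yw]),robot.ik(rig(0,-.105,.2),[180,0,yw]))
E
```

```text
pad [0.56040055 0.06844908 0.24812014] [np.float64(0.0013787179144151972), np.float64(0.0013787179144152761)] [0.55984327 0.06753371 0.249     ]
20 0.24 [0.589 0.076 0.268] [  6.  23.  49.  -5. 128.  77.]
20 0.3 [0.624 0.087 0.316] [  7.  32.  33.  -5. 135.  77.]
20 0.36 [0.659 0.098 0.363] None
30 0.24 [0.603 0.081 0.264] [  7.  35.  37.  -7. 138.  76.]
30 0.3 [0.645 0.094 0.304] [  8.  49.  11.  -9. 149.  74.]
30 0.36 [0.688 0.107 0.345] None
40 0.24 [0.615 0.084 0.257] [  8.  47.  22. -12. 149.  73.]
40 0.3 [0.664 0.099 0.289] None
40 0.36 [0.712 0.114 0.321] None
50 0.24 [0.627 0.088 0.248] None
50 0.3 [0.68  0.104 0.271] None
50 0.36 [0.733 0.12  0.293] None
60 0.24 [0.636 0.091 0.237] None
60 0.3 [0.692 0.108 0.25 ] None
60 0.36 [0.748 0.125 0.263] None
17 [ 3.42163786e+00  8.29134799e-01  6.89016080e+01 -2.54444375e-14
  1.10269257e+02  7.64216379e+01] [-1.03703515e+01  6.26777424e+00  7.34070934e+01 -2.54444375e-14
  1.00325132e+02  6.26296485e+01]
-73 None None
107 [  3.42163786   0.8291348   68.90160799   0.         110.26925721
 -13.57836214] [-10.37035152   6.26777424  73.40709345   0.         100.32513231
 -27.37035152]
```

Pad triangulates at z = 0.248 with a 1.4 mm residual, and it agrees with the rig pose. Pressing it now.

Run:
```python
from h import *
claw.clamp(5)
r=[180,0,17]; t=robot.tcp_to_tips
robot.move_ptp(rig(0,.045,.30+t),r); print(st())
robot.move_l(rig(0,.045,.256+t)); print(st())
for z in np.arange(.252,.2224,-.004).tolist()+[.2225]:
    robot.move_l(rig(0,.045,z+t),vel=.02); s=st(); print(z.__round__(4),s)
    if s[2][2]>15: break
robot.move_l(rig(0,.045,.29+t))
q,rr=look(rig(.012,.045,.175),30,.3); robot.move_ptp(q,rr); print(st())
im,c=save("wrist","w1.png"); print(reds(im))
```

```text
(4.07, array([0.56  , 0.0667, 0.3168]), array([-0.7,  0. ,  1. ]))
(4.51, array([0.5597, 0.0671, 0.2729]), array([-0.1,  0.5,  0.3]))
0.252 (4.86, array([0.56  , 0.0675, 0.2695]), array([ 0.1, -0.2, -0.6]))
0.248 (5.21, array([0.56  , 0.0675, 0.2651]), array([ 0.1, -0.1,  1.5]))
0.244 (5.56, array([0.5599, 0.0675, 0.2607]), array([0.9, 0.1, 1.8]))
0.24 (5.91, array([0.5597, 0.0675, 0.2565]), array([0.2, 0.5, 0.2]))
0.236 (6.26, array([0.5597, 0.0675, 0.2525]), array([-0.1, -0.2,  0.7]))
0.232 (6.61, array([0.5597, 0.0675, 0.2485]), array([-1.3,  0.6, -0.3]))
0.228 (6.96, array([0.5598, 0.0675, 0.2446]), array([-0.1,  0.1, -0.2]))
0.224 (7.31, array([0.5598, 0.0675, 0.2408]), array([-0.6, -0.2,  3. ]))
0.2225 (7.56, array([0.5598, 0.0675, 0.2395]), array([-1.2, -0.2,  3.3]))
(9.11, array([0.6451, 0.0935, 0.294 ]), array([0.5, 0.2, 0.5]))
[([466.5, 76.4], 130), ([491.5, 89.7], 202), ([447.5, 116.1], 42), ([492.6, 157.9], 194), ([448.8, 170.8], 63), ([303.1, 181.8], 34), ([468.6, 194.3], 128)]
```

View pics/w1.png

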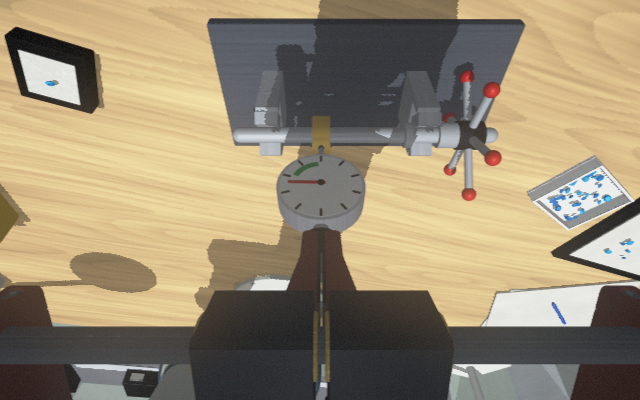

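The wrist view is upside down. The dial is at about (321,182) and the needle points image-left, which is 3 o'clock or about 5 mm. The green arc is upper-left, the collar at (321,130), and the six red balls are around (470,135). Next I press about 3 mm more and measure the needle and spokes in code.

```bash
cat >> h.py <<'E'
def onplane(uv,c,n,k):  # ray onto plane n.(p-O)=k, result in rig coordinates
    o,d=ray("wrist",uv,c); p=o+d*(k-n@(o-O))/(n@d)-O; return np.array([p@X,p@Y,p[2]])
def lookdial():
    q,rr=look(rig(.012,.045,.175),30,.3); robot.move_ptp(q,rr); robot.hold(.15); return cams.capture("wrist"),cams.calibration("wrist")
def needle(im,c,piv):  # piv: rig y,z of the needle's pivot on plane rig x=.02
    h=cv2.cvtColor(im,cv2.COLOR_RGB2HSV); m=((h[...,0]<8)|(h[...,0]>172))&(h[...,1]>100)&(h[...,2]>50)
    u=proj("wrist",rig(.02,*piv),c); v,w=np.nonzero(m); k=np.hypot(w-u[0],v-u[1])<42; 
    P=np.array([onplane(t,c,X,.02)[1:] for t in zip(w[k],v[k])])-piv
    d=P.mean(0); return np.degrees(np.arctan2(d[0],d[1]))%360/18, len(P), np.ptp(P,0)
def balls(im,c):
    out=[]
    for u,a in reds(im):
        p=onplane(u,c,Y,-.105); r=np.hypot(p[0],p[2]-.09)
        if .04<r<.08: out.append((round(np.degrees(np.arctan2(p[0],p[2]-.09)),1),round(r,4)))
    return sorted(out)
E
python3 - <<'E'
from h import *
c=cams.calibration("wrist"); im=cv2.imread("pics/w1.png")[:,:,::-1]
piv=onplane((321,182),c,X,.02)[1:];print(piv,needle(im,c,piv),balls(im,c))
t=robot.tcp_to_tips;r=[180,0,17]
robot.move_ptp(rig(0,.045,.27+t),r);robot.move_l(rig(0,.045,.226+t))
robot.move_l(rig(0,.045,.2195+t),vel=.02);robot.hold(.1);print(st())
robot.move_l(rig(0,.045,.26+t))
im,c=lookdial();cv2.imwrite("pics/w2.png",im[:,:,::-1]);print(st(),needle(im,c,piv-[0,.003]),balls(im,c))
u=proj("wrist",rig(.02,*(piv-[0,.003])),c).astype(int);print(u)
cv2.imwrite("pics/w2c.png",cv2.resize(im[u[1]-60:u[1]+60,u[0]-60:u[0]+60,::-1],None,fx=4,fy=4))
E
```

```text
[0.04475607 0.17467803] (np.float64(5.14865751870286), 69, array([0.02977033, 0.00346294])) [(np.float64(-161.7), np.float64(0.0643)), (np.float64(-99.6), np.float64(0.0618)), (np.float64(-38.5), np.float64(0.0604)), (np.float64(20.7), np.float64(0.0615)), (np.float64(78.9), np.float64(0.062)), (np.float64(138.4), np.float64(0.0609))]
(11.14, array([0.5601, 0.0676, 0.237 ]), array([1. , 0.2, 1.7]))
(12.74, array([0.6446, 0.0933, 0.2963]), array([ 0.3, -0.1, -0.2])) (np.float64(7.6302725184487565), 67, array([0.02246807, 0.0230522 ])) [(np.float64(-161.9), np.float64(0.0664)), (np.float64(-101.1), np.float64(0.0625)), (np.float64(-39.6), np.float64(0.0591)), (np.float64(21.2), np.float64(0.0598)), (np.float64(80.7), np.float64(0.0615)), (np.float64(140.1), np.float64(0.0623))]
[320 178]
```

View pics/w2c.png

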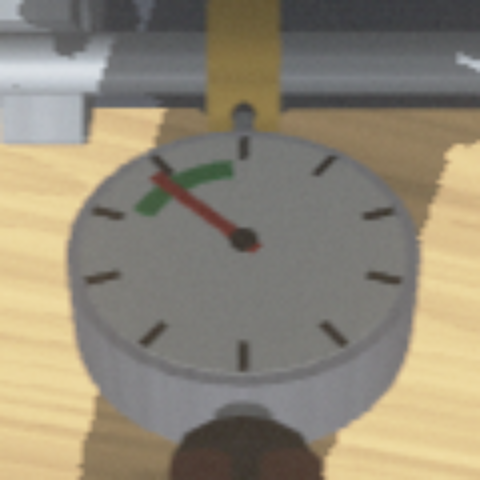

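The needle is at about 7.7 mm, just short of the 8 mark and inside the green arc. The spokes are at -40, 20 and 80 degrees from upright. Next I push the 20 degree spoke towards -x to about -40 degrees.

```bash
cat >> h.py <<'E'
PIV=np.array([.0448,.1717]); W=[180,0,17]
def push(x0,x1,zt=.035,s=-1):
    """Push a spoke with the closed fingers: face from rig x0 to x1 (s=-1: towards -x), tips zt above the axis; then back off, up, look."""
    g=lambda f,z: rig(f-s*.010,-.108,.09+z+robot.tcp_to_tips); up=.10
    robot.move_ptp(g(x0,up),W); robot.move_l(g(x0,zt),vel=.12); mx=0
    for f in np.linspace(x0,x1,int(abs(x1-x0)/.006)+2)[1:]:
        robot.move_l(g(f,zt),vel=.03); F=st()[2]; mx=max(mx,np.linalg.norm(F[:2]))
        if mx>9: print("force",f,F); break
    robot.move_l(g(f-s*.007,zt)); robot.move_l(g(f-s*.007,up),vel=.2)
    im,c=lookdial(); n=needle(im,c,PIV); print("maxF",mx,"t",st()[0],"needle",round(n[0],2),n[1],balls(im,c)); return im
E
python3 - <<'E'
from h import *
im=push(.038,-.027); cv2.imwrite("pics/w3.png",im[:,:,::-1])
E
```

```text
maxF 1.4422205101855958 t 20.11 needle 6.67 71 [(np.float64(-166.8), np.float64(0.0642)), (np.float64(-105.7), np.float64(0.0623)), (np.float64(-44.3), np.float64(0.0591)), (np.float64(16.4), np.float64(0.0599)), (np.float64(75.7), np.float64(0.0614)), (np.float64(134.7), np.float64(0.0622))]
```

View pics/w3.png

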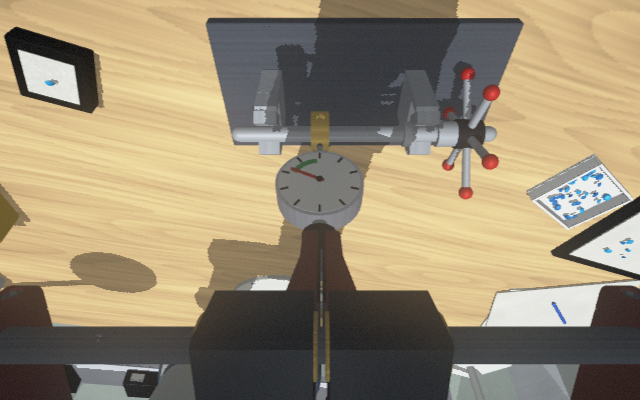

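Needle now about 6.7 mm at (320,178), spindle seated, no scene changes. A cosine fit puts the high side at about +160 degrees, so I continue with two more 60 degree pushes.

Run:
```python
from h import *
push(.036,-.027)
push(.036,-.027)
```

```text
maxF 1.6552945357246849 t 27.39 needle 8.57 49 [(np.float64(-164.5), np.float64(0.0649)), (np.float64(-103.8), np.float64(0.0627)), (np.float64(-41.8), np.float64(0.0592)), (np.float64(18.9), np.float64(0.0604)), (np.float64(77.7), np.float64(0.0619)), (np.float64(136.6), np.float64(0.062))]
maxF 1.4422205101855958 t 34.67 needle 11.84 58 [(np.float64(-164.5), np.float64(0.0642)), (np.float64(-103.4), np.float64(0.0621)), (np.float64(-41.3), np.float64(0.0593)), (np.float64(18.9), np.float64(0.0606)), (np.float64(77.3), np.float64(0.0621)), (np.float64(136.1), np.float64(0.0619))]
```

Run:
```python
import numpy as np
r=np.radians([0,-64.6,-122.3,-182.5]);n=np.array([7.63,6.67,8.57,11.84])
s,res,*_=np.linalg.lstsq(np.c_[np.ones(4),np.cos(r),-np.sin(r)],n,rcond=None)
print(s[0],np.hypot(*s[1:]),res,"high side now",np.degrees(np.arctan2(s[2],s[1])+r[-1]))
```

```text
9.68012430540364 3.187852958634435 [0.01972599] high side now -311.56045164747496
```

Run:
```python
from h import *
im=push(.036,-.0165)
u=proj("wrist",rig(.02,*PIV)).astype(int)
cv2.imwrite("pics/w4.png",cv2.resize(im[u[1]-60:u[1]+60,u[0]-60:u[0]+60,::-1],None,fx=4,fy=4))
```

```text
maxF 1.2041594578792296 t 41.25 needle 13.03 69 [(np.float64(-159.4), np.float64(0.0618)), (np.float64(-94.5), np.float64(0.0607)), (np.float64(-33.1), np.float64(0.0593)), (np.float64(27.0), np.float64(0.061)), (np.float64(85.3), np.float64(0.062)), (np.float64(144.7), np.float64(0.0623))]
```

View pics/w4.png

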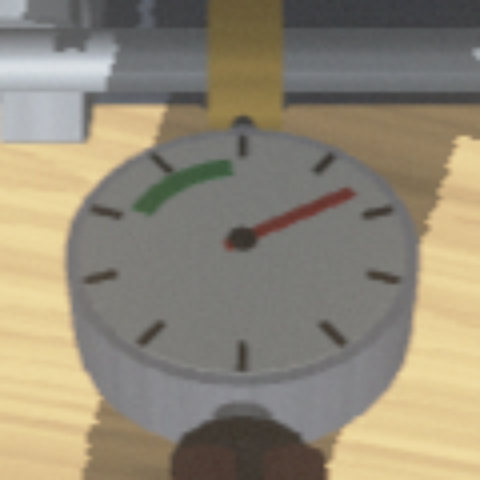

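Run:
```python
from h import *
r=np.radians([0,-64.6,-122.3,-182.5,-233]);n=np.array([7.63,6.67,8.57,11.84,13.03])
s,*_=np.linalg.lstsq(np.c_[np.ones(5),np.cos(r),-np.sin(r)],n,rcond=None)
a=(np.degrees(np.arctan2(s[2],s[1])+r[-1])+180)%360-180; print(s[0],np.hypot(*s[1:]),a)
if abs(a)<10: robot.hold(.5); print(robot.close_job())
```

```text
9.72530963459047 3.2548114618785786 -1.3594102984409915
the job is handed in; nothing more can be done
None
```

I handed the job in, with no verdict shown: the needle went into the green arc (about 7.6 mm), and a fit to five needle readings puts the collar's high side about 1° from the plunger, which reads about 13 mm, with the hand off.

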